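# Snap the rolling pin into its clip rack

### The arm

A 7-joint arm with a two-finger parallel gripper is mounted at the origin on a cart in front of the work surface, level with it; the furniture and walls round the work are solid. World frame = base frame: x ahead of the robot, y to its left, z up, the work surface at z = 0. Lengths are in m, angles in rad, forces in N, time in s.
With the tool pointing down it reaches from about 0.4 to 0.875 m from the base axis. Payload 4.4 kg.
Tool frame: the origin (TCP) lies at the very end of the fingers, on their centre line; the grasp point (between the pads) lies r.pinch_z behind it (r.pinch_z is the distance from the TCP to the grasp point, in m); z points along the fingers, y is the line along which they close (so a half turn about z gives the same grasp; the last joint's range is limited). The gripper opens to 85 mm and grips with 20 to 120 N. Pads are 22 mm wide; open, the fingers measure 114 mm over their backs; the gripper's body (76 mm by 85 mm) begins 54 mm behind the grasp point. The pads swing forward as they close: fully open they stand 13 mm farther back than shut.
Start: joints at [1.036, 0.628, 0.038, 1.517, -0.027, 0.996, -0.02], TCP at [0.294, -0.58, 0.231] pointing down, gripper open.
Joint ranges: [-3.06, 3.06], [-0.37, 2.12], [-1.25, 1.32], [0.18, 2.47], [-1.1, 4.24], [0.23, 1.98], [-2.94, 2.94]. Speed limits (rad/s): [2.57, 2.57, 3.14, 3.14, 3.14, 3.14, 3.14].

### API

Orientations are given as a unit quaternion [x, y, z, w].
In Python, from cell import r gives the robot as it stands.
- The arm moves only by the shell command python3 -m crank 'ROWS'. ROWS is JSON, a list of rows, each a list of 7 numbers: the shift along the tool's x, y, z scaled (see below), then the turn, a rotation vector about the tool's x, y, z scaled (see below), then the opening, from -1 (shut) to 1 (fully open), so that 0 is half open. In form: [[tx, ty, tz, ax, ay, az, gripper], ...]. A call has 1 to 12 rows; each row shifts and turns the commanded pose from where the row before left it, along the tool's axes as they then stand; what a row does not reach is not made up. The controller multiplies each number of a shift by 0.02 m and each number of a turn by 0.08 rad. A row lasts 1/10 s, in which the tool goes at most 50 mm and 8.59 degrees, less where a joint would pass 70% of its speed; a pose out of reach is approached as far as the arm can. A call with a number of a shift or a turn outside -1 to 1 is refused whole. A call with a gripper value outside its range is refused whole. The fingers move at their own pace and stop on an object; the grip force is fixed at half the most. Time passes only in rows, so rows that do not move let the fingers close. It gives the time, the measured TCP pose, the force, the opening and the grip force at its end, in the units of the state.
- r.state(): the state, without advancing time (a new reading comes with each control period).
- r.get_image(name): name is "scene" or "side" or "wrist"; returns a dict with "frame" (420x560x3 uint8, red, green, blue), "K" (3x3 intrinsics, pixels), "extrinsics" (4x4, takes a point from camera to world coordinates); the wrist camera has in their place "hand_eye" (4x4, takes a point from camera to tool coordinates, whose origin is the TCP and whose axes are the flange's). Camera axes: x right, y up, looking along -z (the intrinsics and any distortion apply to the point x, -y, -z); pixel columns grow to the right and rows downward; lengths in m; the calibration is good to about 2 mm. The wrist camera is an equidistant fisheye: a pixel r from the principal point sees the ray r / f radians off the axis. A picture is of the moment at which its call begins: read the wrist's pose just before it. There is no depth.
- r.job_done(): hands the job in; it is judged then, once.
The state is a dict: "time_s": time; "joint_positions": joint angles; "joint_vel": joint speeds; "joint_torque": joint torques, N m; "ee_pos": TCP position; "ee_rot": TCP orientation; "ft_force": force on the tool from outside, world axes, zero at the start; "torque": the same for the moment, N m; "width": finger opening in m; "grasp_force": force on a finger pad.
Only numpy, scipy, OpenCV 4.12 (cv2) and the standard library are available. Lean on these libraries where they do the work, as an engineer would, in place of code of your own. Each camera call takes 0.05 s, during which the arm holds its last target. There are 200 camera calls.

### The job

The wooden rolling pin on the drying rest is dry: put it away in its rack. Press it down from above until it has snapped fully home in both spring clips (they sit on soft mounts and sink well under you before they snap; never push down harder than 30 N), and slide it along the clips until its end rests against the steel end plate, without ramming it. Then let go, and leave the mug, tea box and tin where they stand.

Things in the scene. Friction and masses are not known exactly. Their poses are not given: they have to be found in the camera images.
- pin_center (a point): centre of the rolling pin: plain straight wooden stick with round ends, 26 mm in diameter, 240 mm long, 0.1 to 0.2 kg, the same both ways round; x along it. It starts level in the two V blocks (18 mm wide, 85 mm either side of the rest's middle) of a pale wooden drying rest, its axis 40 mm above the worktop; between the blocks only a 6 mm plank lies under it
- pin: the same rolling pin; origin at its centre, x along its length (it may be rolled about x)
- rack: the pin's storage rack, fixed: pale plank 290 x 64 x 12 mm with two steel spring clips and a steel end plate at its +x end. Origin on the worktop under the middle between the clips; x along the rack to the end plate, z up. The pin put away lies along x, its centre 76 mm above this origin, its end at the end plate.
- end_plate: origin: centre of the inner face of the rack's rigid steel end plate (44 mm wide, top 90 mm above the worktop), on the axis of the pin's home, 120 mm from the rack's origin along its +x, 76 mm above the worktop. In the clips the pin can be slid along towards it with a few N; ramming the plate with over 25 N bends it
- clip_near_seat (a point): the clip nearer the end plate, 65 mm from the rack's origin along its +x: two steel jaws, 15 mm wide, in a C open upward. The point lies on the axis of the pin fully home in the clip, 76 mm above the worktop unloaded. The mouth is 20 mm wide between the lips (8 mm above the point), flared to 38 mm at the top (17 mm above)
- clip_far_seat (a point): the same kind of clip and point, 65 mm from the rack's origin along its -x. Each clip stands on a soft rubber bellows: it sinks about 1 mm per 0.45 N on it, point and all (16 to 22 mm before the snap), and rises again when let go; sinking over 33 mm spoils it. Pressing down on the pin's middle, 17 to 23 N in all snaps it into both
- mug: orange mug, 81 mm wide, 101 mm high, bystander; origin under its centre
- tea: green tea box, 64 x 73 x 127 mm, bystander; origin under its centre
- tin: low food tin, 76 mm wide, 58 mm high, bystander; origin under its centre

How it is judged:
At the end, for the whole second after the job is handed in: The pin is at rest and released, its axis within 2.5 mm of the home axis (sideways and in height) at both clips, its end within 2.5 mm of the end plate, and both clips risen back to within 4 mm of their unloaded height (y of clip_far_seat in the frame of pin between -0.0025 and 0.0025 m and z of clip_far_seat in the frame of pin between -0.0025 and 0.0025 m and y of clip_near_seat in the frame of pin between -0.0025 and 0.0025 m and z of clip_near_seat in the frame of pin between -0.0025 and 0.0025 m and x of pin_center in the frame of rack between -0.0025 and 0.0025 m and linear speed of pin below 0.01 m/s and z of each of clip_near_seat, clip_far_seat in the frame of rack above 0.072 m); the robot touches nothing.
It fails at once if A clip is pressed down by more than 33 mm, squashing its soft mount (z of any of clip_near_seat, clip_far_seat in the frame of rack below 0.043 m).
It fails at once if The pin is rammed against the end plate with more than 25 N (contact force between pin and end_plate above 25 N).
It fails at once if The hand or arm presses on the rack itself with more than 15 N (contact force between the arm and rack above 15 N).
It fails at once if The mug, tea box or tin is moved by more than 20 mm or tipped (distance of any of mug, tea, tin from where it was at the start of the episode above 0.02 m or angle between any of mug, tea, tin's own z axis and vertical above 0.3 rad).
It also fails if it takes over 48 s, if anything falls off the work surface, if the arm or the gripper's body presses on something with over 40 N, if the wrist force passes 120 N, or if a joint passes its speed limit or range.

## Working session

There is one attempt and no reset: what is moved stays moved. The work goes in short steps, Python scripts to look and compute and a shell command to move; the robot and the scene stay as the last step left them, time stands still between calls to the robot, and variables do not carry over. Pictures are saved under pics/ and viewed, at most 10 in all, crops included, and the job is handed in when it is done.

```bash
mkdir -p pics; ls; python3 - <<'E'
from cell import r
import cv2,pickle
s=r.state();print({k:s[k] for k in("time_s","ee_pos","ee_rot","ft_force","width")},r.pinch_z)
D={}
for n in("scene","side","wrist"):
    d=r.get_image(n);D[n]=d;D[n+"_s"]=s
    cv2.imwrite(f"pics/{n}0.png",d["frame"][:,:,::-1]);print(n,d["K"],d.get("extrinsics",d.get("hand_eye")))
pickle.dump(D,open("d0.pkl","wb"))
E
```

```text
pics
{'time_s': 0.0, 'ee_pos': array([ 0.29339152, -0.57928277,  0.23038777]), 'ee_rot': array([ 9.72655778e-01,  2.32249425e-01, -2.54229640e-04, -9.36391547e-04]), 'ft_force': array([-0.7108789 ,  0.04305367, -0.1581436 ]), 'width': 0.0853339898099051} 0.0187
scene [[411.37460569   0.         282.00798052]
 [  0.         411.37460569 207.26912291]
 [  0.           0.           1.        ]] [[-0.78970379  0.29035644 -0.54042674 -0.12379675]
 [-0.61344518 -0.36328295  0.70122073  0.87355383]
 [ 0.00727614  0.88527885  0.46500368  0.67675388]
 [ 0.          0.          0.          1.        ]]
side [[411.14713331   0.         279.82199873]
 [  0.         411.14713331 210.79514432]
 [  0.           0.           1.        ]] [[-0.5991109   0.55389226 -0.57816044 -0.3846765 ]
 [-0.80066389 -0.41278003  0.43422342  0.70104902]
 [ 0.0018599   0.72306017  0.69078255  1.18441287]
 [ 0.          0.          0.          1.        ]]
wrist [[325.1922621    0.         282.3046936 ]
 [  0.         325.1922621  205.57533885]
 [  0.           0.           1.        ]] [[ 6.85863280e-04  9.59658575e-01  2.81167118e-01  7.05434324e-02]
 [ 9.99999164e-01 -9.66481431e-04  8.59380315e-04 -7.62850571e-05]
 [ 1.09645449e-03  2.81166293e-01 -9.59658436e-01 -1.42054834e-01]
 [ 0.00000000e+00  0.00000000e+00  0.00000000e+00  1.00000000e+00]]
```

View pics/scene0.png

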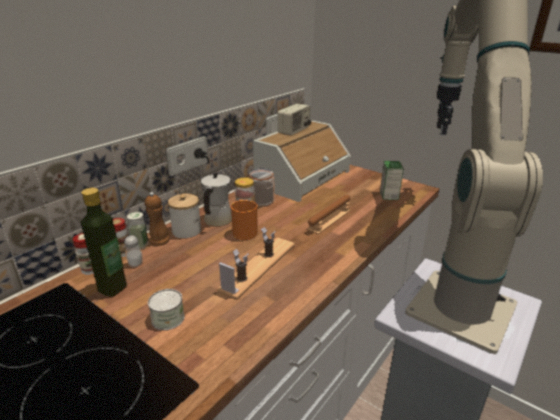

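View pics/side0.png

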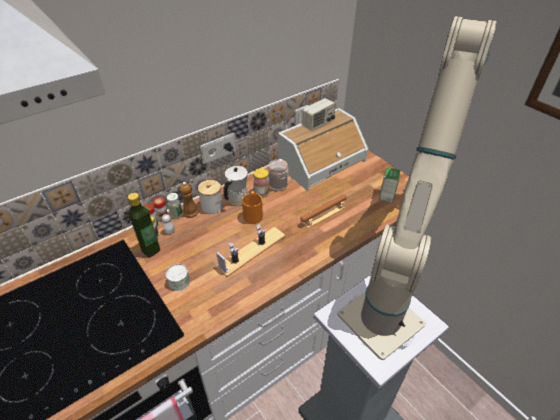

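The scene view shows the pin on its rest at (330,213) and the rack from (222,285) to (292,242) with the end plate at (228,277). The mug is at (244,220), the tin at (167,310) and the tea box at (392,180). In the side view the pin is at (325,211) and the rack at (253,250). I'll zoom in on both.

```bash
python3 - <<'E'
import cv2,numpy as np
a=cv2.imread("pics/scene0.png")[185:305,205:365];b=cv2.imread("pics/side0.png")[185:285,200:360]
a=cv2.resize(a,None,fx=5,fy=5,interpolation=2)[:, :];b=cv2.resize(b,None,fx=5,fy=5,interpolation=2)
cv2.imwrite("pics/c0.png",a);cv2.imwrite("pics/c1.png",b)
E
```

```text
(no output)
```

View pics/c0.png

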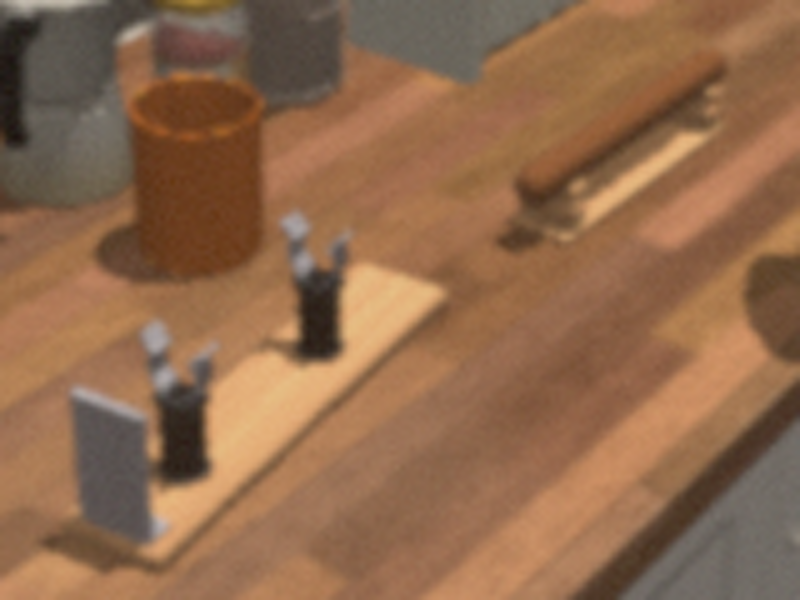

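View pics/c1.png

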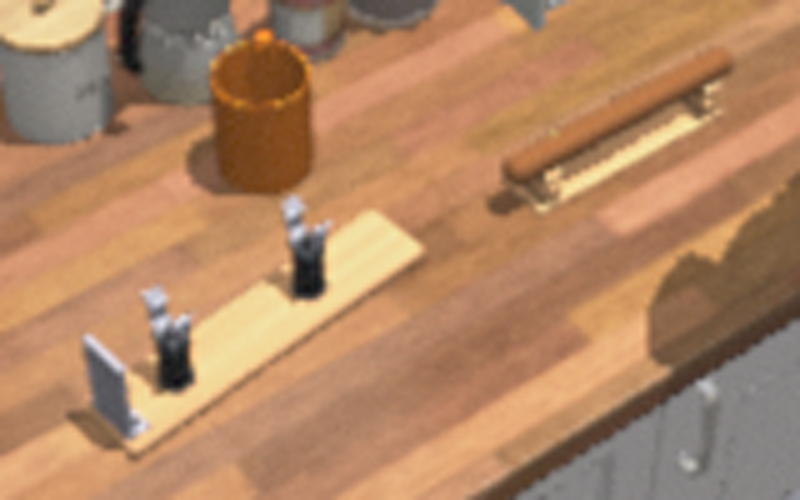

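The crops show the pin's ends at about (525,180) and (718,65) in the scene crop, and (512,165) and (725,60) in the side crop. The plank corners and the end plate's top corners are clear in both, so I'll triangulate them.

```bash
cat > h.py <<'E'
import numpy as np,cv2,pickle
from scipy.spatial.transform import Rotation as R
def ray(d,p):
    K=d["K"];v=np.array([(p[0]-K[0,2])/K[0,0],-(p[1]-K[1,2])/K[1,1],-1.]);E=d["extrinsics"]
    v=E[:3,:3]@v;return E[:3,3],v/np.linalg.norm(v)
def wray(d,s,p):
    K=d["K"];u=np.array([p[0]-K[0,2],p[1]-K[1,2]]);t=np.hypot(*u)/K[0,0];u/=np.hypot(*u)+1e-12
    v=np.array([np.sin(t)*u[0],-np.sin(t)*u[1],-np.cos(t)]);H=d["hand_eye"];Q=R.from_quat(s["ee_rot"]).as_matrix()
    return np.array(s["ee_pos"])+Q@H[:3,3],Q@H[:3,:3]@v
def wproj(d,s,P):
    H=d["hand_eye"];Q=R.from_quat(s["ee_rot"]).as_matrix()
    v=H[:3,:3].T@(Q.T@(np.array(P)-s["ee_pos"])-H[:3,3]);v/=np.linalg.norm(v)
    t=np.arccos(-v[2]);u=np.array([v[0],-v[1]]);u/=np.linalg.norm(u)+1e-12
    return d["K"][:2,2]+u*t*d["K"][0,0]
def tri(rs):
    A=sum(np.eye(3)-np.outer(v,v) for o,v in rs);b=sum((np.eye(3)-np.outer(v,v))@o for o,v in rs)
    x=np.linalg.solve(A,b);return x,max(np.linalg.norm((np.eye(3)-np.outer(v,v))@(x-o)) for o,v in rs)
def plane(rr,z):
    o,v=rr;return o+v*(z-o[2])/v[2]
E
python3 - <<'E'
from h import *
np.set_printoptions(precision=4,suppress=True)
D=pickle.load(open("d0.pkl","rb"))
f=lambda p,o:((p[0]+.5)/5-.5+o[0],(p[1]+.5)/5-.5+o[1])
P={"pinA":((528,180),(512,165)),"pinB":((716,65),(725,60)),"plA":((75,392),(88,338)),"plB":((145,415),(125,378)),
"c1":((160,562),(133,453)),"c2":((445,292),(425,248)),"c3":((365,265),(375,212)),"clipN":((185,478),(176,386)),"clipF":((320,355),(309,296))}
for k,(a,b) in P.items():
    ra=ray(D["scene"],f(a,(205,185)));rb=ray(D["side"],f(b,(200,185)))
    x,e=tri([ra,rb]);print(k,x,round(e,4),plane(ra,.012),plane(rb,.012))
E
```

```text
pinA [ 0.4852 -0.0612  0.0463] 0.0005 [ 0.519  -0.1124  0.012 ] [ 0.5108 -0.0841  0.012 ]
pinB [ 0.4806 -0.2871  0.0401] 0.0004 [ 0.5078 -0.3386  0.012 ] [ 0.5012 -0.3112  0.012 ]
plA [0.4972 0.313  0.0888] 0.0015 [0.5805 0.2395 0.012 ] [0.5571 0.2856 0.012 ]
plB [0.4464 0.3143 0.0975] 0.0032 [0.5355 0.231  0.012 ] [0.5076 0.2835 0.012 ]
c1 [0.4452 0.3147 0.0124] 0.0 [0.4455 0.3144 0.012 ] [0.4455 0.3146 0.012 ]
c2 [0.4836 0.0259 0.0081] 0.0008 [0.4811 0.0305 0.012 ] [0.4798 0.0282 0.012 ]
c3 [0.5366 0.0359 0.0112] 0.0012 [0.5374 0.0364 0.012 ] [0.5345 0.0364 0.012 ]
clipN [0.4809 0.2571 0.0108] 0.0009 [0.481 0.258 0.012] [0.4789 0.2575 0.012 ]
clipF [0.4939 0.13   0.0134] 0.0018 [0.4975 0.1279 0.012 ] [0.4928 0.1293 0.012 ]
```

Triangulation puts the pin's centre near (0.483,-0.174) with heading about 89°. The rack's middle is near (0.488,0.194) with heading about 96°. I'll turn the tool first, then look with the wrist camera.

```bash
python3 -m crank '[[0,0,0,0,0,-1,1],[0,0,0,0,0,-1,1],[0,0,0,0,0,-1,1],[0,0,0,0,0,-1,1],[0,0,0,0,0,-1,1],[0,0,0,0,0,-1,1],[0,0,0,0,0,-1,1],[0,0,0,0,0,-1,1],[0,0,0,0,0,-1,1],[0,0,0,0,0,-1,1],[0.5,0.5,0,0,0,-1,1],[1,1,0,0,0,-1,1]]' && python3 -m crank '[[1,1,0,0,0,-1,1],[1,1,0,0,0,-0.53,1],[1,1,0,0,0,0,1],[1,1,0,0,0,0,1],[1,1,0,0,0,0,1],[1,1,0,0,0,0,1],[1,1,0,0,0,0,1],[1,0.5,0,0,0,0,1],[1,0,0,0,0,0,1],[1,0,0,0,0,0,1],[1,0,0,0,0,0,1],[1,0,0,0,0,0,1]]'
```

```text
time_s: 1.35
ee_pos: [0.3273, -0.5599, 0.2308]
ee_rot: [0.756, 0.654, -0.001, -0.0]
ft_force: [1.2, 0.1, -0.3]
width: 0.0854
grasp_force: 0.0
time_s: 2.55
ee_pos: [0.4876, -0.3238, 0.231]
ee_rot: [0.714, 0.7, -0.0, -0.0]
ft_force: [1.1, 0.3, -0.4]
width: 0.0858
grasp_force: 0.0
```

```bash
python3 - <<'E'
from h import *
D=pickle.load(open("d0.pkl","rb"))
for n,p in(("mug",(244,236)),("tin",(167,325)),("tea",(393,198))): print(n,plane(ray(D["scene"],p),0))
for n,p in(("mug",(252,221)),("tin",(177,288)),("tea",(388,200))): print(n,plane(ray(D["side"],p),0))
E
```

```text
mug [0.63712516 0.07919853 0.        ]
tin [0.51323135 0.47359329 0.        ]
tea [ 0.38618328 -0.4627435   0.        ]
mug [0.62612988 0.0831608  0.        ]
tin [0.50895011 0.47695156 0.        ]
tea [ 0.3829325  -0.45587164  0.        ]
```

```bash
cat > snap.py <<'E'
import sys
from h import *
from cell import r
s=r.state();d=r.get_image("wrist");pickle.dump((s,d),open(sys.argv[1]+".pkl","wb"))
cv2.imwrite(f"pics/{sys.argv[1]}.png",d["frame"][:,:,::-1]);print(s["time_s"],s["ee_pos"],s["ee_rot"])
E
python3 -m crank '[[1,0,0,0,0,0,1],[1,0,0,0,0,0,1],[1,0,0,0,0,0,1],[1,0,0,0,0,0,1],[0.5,0,0,0,0,0,1],[0,0,0,0,0,0,1]]' && python3 snap.py w1 && python3 -m crank '[[1,0,0,0,0,0,1],[1,0,0,0,0,0,1],[1,0,0,0,0,0,1],[1,0,0,0,0,0,1],[0,0,0,0,0,0,1]]' && python3 snap.py w2 && python3 -m crank '[[1,0,0,0,0,0,1],[1,0,0,0,0,0,1],[1,0,0,0,0,0,1],[1,0,0,0,0,0,1],[1,0,0,0,0,0,1],[1,0,0,0,0,0,1],[1,0,0,0,0,0,1],[1,0,0,0,0,0,1],[1,0,0,0,0,0,1],[1,0,0,0,0,0,1],[1,0,0,0,0,0,1],[0,0,0,0,0,0,1]]' && python3 snap.py w3 && python3 -m crank '[[1,0,0,0,0,0,1],[1,0,0,0,0,0,1],[1,0,0,0,0,0,1],[1,0,0,0,0,0,1],[1,0,0,0,0,0,1],[0,0,0,0,0,0,1]]' && python3 snap.py w4
python3 -c "
import cv2,numpy as np
a=[cv2.resize(cv2.imread(f'pics/w{i}.png'),(400,300),interpolation=3) for i in (1,2,3,4)]
cv2.imwrite('pics/m1.png',np.vstack([np.hstack(a[:2]),np.hstack(a[2:])]))"
```

```text
time_s: 3.15
ee_pos: [0.4899, -0.2333, 0.2314]
ee_rot: [0.713, 0.701, 0.0, -0.0]
ft_force: [-0.2, -1.0, 0.6]
width: 0.0857
grasp_force: 0.0
3.15 [ 0.4898684  -0.23326398  0.2313601 ] [ 7.13101065e-01  7.01061193e-01  1.81652471e-04 -2.03287685e-04]
time_s: 3.7
ee_pos: [0.4916, -0.1532, 0.2314]
ee_rot: [0.713, 0.701, 0.0, -0.0]
ft_force: [0.4, -0.6, 0.0]
width: 0.0854
grasp_force: 0.0
3.7 [ 0.49159017 -0.15316802  0.23138801] [ 7.13079993e-01  7.01082507e-01  4.30900056e-04 -2.35850900e-04]
time_s: 4.95
ee_pos: [0.4965, 0.0663, 0.2314]
ee_rot: [0.713, 0.701, 0.001, 0.0]
ft_force: [-0.3, -0.0, -0.3]
width: 0.0853
grasp_force: 0.0
4.95 [0.49649744 0.06632381 0.23139626] [7.13368769e-01 7.00788472e-01 7.17948988e-04 3.71433958e-05]
time_s: 5.6
ee_pos: [0.4983, 0.1659, 0.2313]
ee_rot: [0.714, 0.701, 0.001, -0.0]
ft_force: [-1.0, -0.2, -0.0]
width: 0.0851
grasp_force: 0.0
5.6 [0.49826501 0.16592457 0.23132849] [ 7.13580966e-01  7.00572540e-01  5.65429939e-04 -3.98820118e-05]
```

View pics/m1.png

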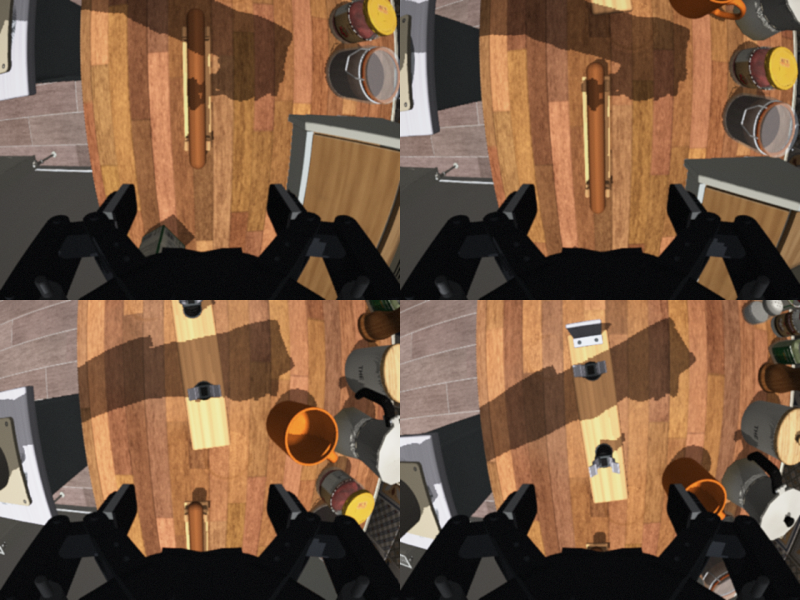

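The montage shows, in full-resolution pixels: the pin at (276,10–235) in w1 and (276,85–297) in w2. The rack is in w3, with the far clip near (287,125), and w4 shows both clips plus the plate near (270,45). I'll zoom in for exact pixels.

```bash
python3 -c "
import cv2,numpy as np
c=[(1,230,0),(2,232,60),(3,236,0),(4,232,20)]
a=[cv2.resize(cv2.imread(f'pics/w{i}.png')[y:y+264,x:x+90],None,fx=2.2,fy=2.2,interpolation=2) for i,x,y in c]
cv2.imwrite('pics/m2.png',np.hstack(a)); print(a[0].shape)"
```

```text
(581, 198, 3)
```

View pics/m2.png

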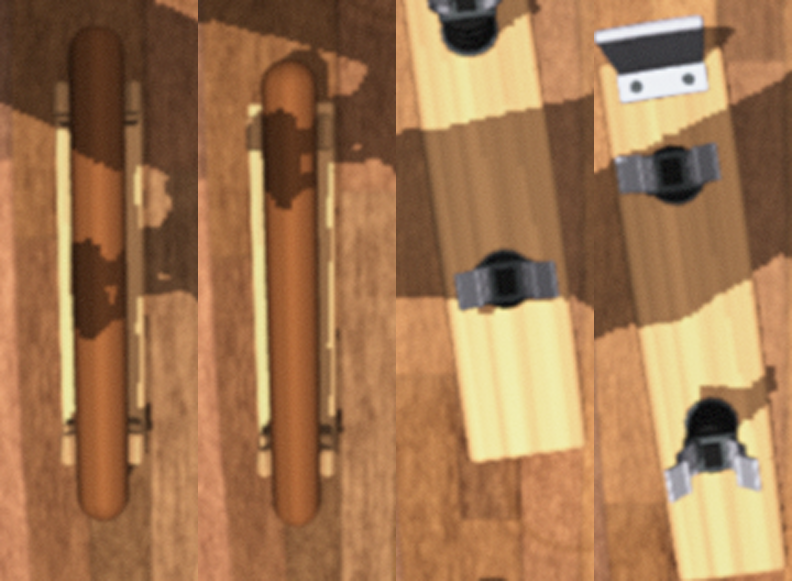

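```bash
python3 - <<'E'
from h import *
np.set_printoptions(precision=4,suppress=True)
W={i:pickle.load(open(f"w{i}.pkl","rb")) for i in(1,2,3,4)}
O={1:(230,0,0),2:(232,60,198),3:(236,0,396),4:(232,20,594)}
def ry(i,p):
    s,d=W[i];x,y,c=O[i];return wray(d,s,((p[0]-c+.5)/2.2-.5+x,(p[1]+.5)/2.2-.5+y))
for n,a,b in(("top",(97,25),(291,58)),("bot",(103,521),(297,525))):
    print("pin",n,tri([ry(1,a),ry(2,b)]),plane(ry(1,a),.04),plane(ry(2,b),.04))
far3=[(458,290),(556,280)];far4=[(670,480),(757,472)];near4=[(617,177),(718,163)]
for a,b in zip(far3,far4): print("far jaw",tri([ry(3,a),ry(4,b)]),plane(ry(3,a),.093),plane(ry(4,b),.093))
for a in near4: print("near jaw",plane(ry(4,a),.093))
F=[plane(ry(3,p),.093) for p in far3];N=[plane(ry(4,p),.093) for p in near4]
f=np.mean(F,0);n=np.mean(N,0);print("far,near,mid",f,n,(f+n)/2,"len",np.linalg.norm(f-n),"head",np.degrees(np.arctan2(*(n-f)[1::-1])))
pl=[plane(ry(4,p),.09) for p in((600,43),(703,26))];m=np.mean(pl,0)
print("plate",pl,m,np.linalg.norm(pl[0]-pl[1]),"dist mid",np.linalg.norm((m-(f+n)/2)[:2]))
for i,p in((3,(470,462)),(3,(583,446)),(4,(785,570))): print("corner",plane(ry(i,p),.012))
D=pickle.load(open("d0.pkl","rb"))
E
```

```text
pin top (array([ 0.4836, -0.0539,  0.0411]), np.float64(0.0003613948224750352)) [ 0.4832 -0.0535  0.04  ] [ 0.4839 -0.0538  0.04  ]
pin bot (array([ 0.4816, -0.2943,  0.0411]), np.float64(6.542072920059333e-05)) [ 0.4815 -0.2948  0.04  ] [ 0.4816 -0.2951  0.04  ]
far jaw (array([0.481 , 0.1217, 0.0866]), np.float64(0.0004453509055638457)) [0.4809 0.1221 0.093 ] [0.4818 0.1243 0.093 ]
far jaw (array([0.5192, 0.1252, 0.0878]), np.float64(0.000325336390994458)) [0.5191 0.1254 0.093 ] [0.5185 0.1273 0.093 ]
near jaw [0.4647 0.2495 0.093 ]
near jaw [0.5039 0.2538 0.093 ]
far,near,mid [0.5    0.1237 0.093 ] [0.4843 0.2516 0.093 ] [0.4921 0.1877 0.093 ] len 0.1288452383547155 head 97.00209964253365
plate [array([0.4586, 0.3045, 0.09  ]), array([0.4991, 0.3099, 0.09  ])] [0.4788 0.3072 0.09  ] 0.040840991600093725 dist mid 0.1202579631470242
corner [0.48   0.0274 0.012 ]
corner [0.5397 0.0352 0.012 ]
corner [0.541  0.0343 0.012 ]
```

The views agree. The pin's centre is at (0.4826,-0.1742,0.041) with heading 89.5°. The rack's middle is at (0.492,0.1877) with heading 97.0°, and the plate sits 120 mm from that. Now to fetch the pin.

```bash
python3 -m crank '[[-1,-0.1,0,0,0,-0.11,1],[-1,-0.1,0,0,0,0,1],[-1,-0.1,0,0,0,0,1],[-1,-0.1,0,0,0,0,1],[-1,-0.08,0,0,0,0,1],[-1,0,0,0,0,0,1],[-1,0,0,0,0,0,1],[-1,0,0,0,0,0,1],[-1,0,0,0,0,0,1],[-1,0,0,0,0,0,1],[-1,0,0,0,0,0,1],[-1,0,0,0,0,0,1]]' && python3 -m crank '[[-1,0,0,0,0,0,1],[-1,0,0,0,0,0,1],[-1,0,0,0,0,0,1],[-1,0,0.5,0,0,0,1],[-1,0,1,0,0,0,1],[0,0,1,0,0,0,1],[0,0,1,0,0,0,1],[0,0,1,0,0,0,1],[0,0,0,0,0,0,1]]'
```

```text
time_s: 6.85
ee_pos: [0.4841, -0.0786, 0.2313]
ee_rot: [0.712, 0.702, -0.001, 0.0]
ft_force: [0.0, -0.7, -0.7]
width: 0.0853
grasp_force: 0.0
time_s: 7.75
ee_pos: [0.4808, -0.1769, 0.1392]
ee_rot: [0.712, 0.702, -0.002, -0.002]
ft_force: [-0.6, 0.7, 1.0]
width: 0.0855
grasp_force: 0.0
```

```bash
python3 -m crank '[[0.13,0.1,1,0,0,0,1],[0,0,1,0,0,0,1],[0,0,1,0,0,0,1],[0,0,1,0,0,0,1],[0,0,1,0,0,0,1],[0,0,0.6,0,0,0,1],[0,0,0.25,0,0,0,1],[0,0,0,0,0,0,1]]' && python3 -m crank '[[0,0,0,0,0,0,-1],[0,0,0,0,0,0,-1],[0,0,0,0,0,0,-1],[0,0,0,0,0,0,-1],[0,0,0,0,0,0,-1],[0,0,0,0,0,0,-1]]'
```

```text
time_s: 8.55
ee_pos: [0.4859, -0.1727, 0.0244]
ee_rot: [0.711, 0.703, -0.0, 0.0]
ft_force: [0.3, 0.5, 1.7]
width: 0.0856
grasp_force: 0.0
time_s: 9.15
ee_pos: [0.4831, -0.1722, 0.0248]
ee_rot: [0.711, 0.703, -0.002, -0.002]
ft_force: [-5.6, -0.1, 9.2]
width: 0.0242
grasp_force: 58.3
```

```bash
python3 -m crank '[[0,0,-0.5,0,0,0,-1],[0,0,-1,0,0,0,-1],[0,0,-1,0,0,0,-1],[0,0,-1,0,0,0,-1],[0,0,-1,0,0,0,-1],[0,0,-1,0,0,0,-1],[0,0,0,0,0,-0.82,-1],[0,0,0,0,0,-0.82,-1],[1,0.2,0,0,0,0,-1],[1,0.2,0,0,0,0,-1],[1,0.2,0,0,0,0,-1],[1,0.2,0,0,0,0,-1]]' && python3 -m crank '[[1,0.2,0,0,0,0,-1],[1,0.2,0,0,0,0,-1],[1,0.2,0,0,0,0,-1],[1,0.2,0,0,0,0,-1],[1,0.2,0,0,0,0,-1],[1,0.2,0,0,0,0,-1],[1,0.2,0,0,0,0,-1],[1,0.2,0,0,0,0,-1],[1,0,0,0,0,0,-1],[0.5,0,0,0,0,0,-1],[0,0,0,0,0,0,-1]]' && python3 snap.py w5
```

```text
time_s: 10.35
ee_pos: [0.4928, -0.0899, 0.135]
ee_rot: [0.663, 0.748, 0.0, 0.001]
ft_force: [-0.0, 0.1, -0.6]
width: 0.0243
grasp_force: 59.0
time_s: 11.45
ee_pos: [0.5013, 0.1034, 0.1348]
ee_rot: [0.662, 0.749, 0.001, -0.0]
ft_force: [-0.6, 0.4, -1.2]
width: 0.024
grasp_force: 58.9
11.45 [0.5012698  0.1034387  0.13476538] [ 6.62210888e-01  7.49317249e-01  6.32681647e-04 -3.07400380e-05]
```

```bash
python3 -m crank '[[1,0.05,0,0,0,0,-1],[1,0,0,0,0,0,-1],[1,0,0,0,0,0,-1],[0.7,0,0,0,0,0,-1],[0.3,0,0,0,0,0,-1],[0,0,0,0,0,0,-1]]' && python3 snap.py w6
python3 -c "
import cv2,numpy as np
a=[cv2.resize(cv2.imread(f'pics/w{i}.png')[0:300,190:390],None,fx=2,fy=2,interpolation=2) for i in (5,6)]
cv2.imwrite('pics/m3.png',np.hstack(a))"
```

```text
time_s: 12.1
ee_pos: [0.4927, 0.1812, 0.1343]
ee_rot: [0.663, 0.749, -0.0, 0.0]
ft_force: [-0.2, -0.2, -2.1]
width: 0.0241
grasp_force: 58.9
12.1 [0.49271774 0.18124101 0.13431678] [ 6.63090154e-01  7.48539531e-01 -7.82610558e-05  1.05756547e-04]
```

View pics/m3.png

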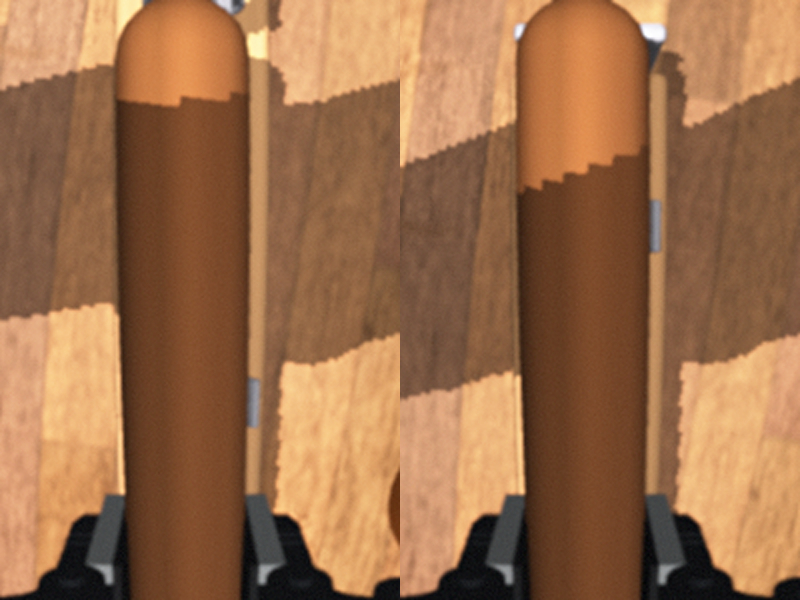

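In w6 the pin runs along the camera's centre line, at x about 583 at its tip. The plate corners at (515,30) and (666,30) and the visible right jaw edge at (661,225) suggest the rack is slightly to the right. I'll quantify that.

```bash
python3 - <<'E'
from h import *
np.set_printoptions(precision=4,suppress=True)
c=np.array([.4921,.1877]);h=np.radians(97.05);u=np.array([np.cos(h),np.sin(h)]);v=np.array([u[1],-u[0]])
def loc(P):q=P[:2]-c;return np.array([q@u,q@v])*1000
for w,off,pts in((5,0,{"jawR_far":((259,403),.093),"pinL300":((121,300),.153),"pinR300":((247,300),.153),"pinL100":((117,100),.153),"pinR100":((249,100),.153),"plankR":((248,470),.012),"plankR2":((268,110),.012)}),
 (6,400,{"jawR_near":((661,225),.093),"plL":((515,32),.09),"plR":((666,32),.09),"pinL100":((518,100),.153),"pinR100":((648,100),.153),"pinL450":((525,450),.153),"pinR450":((645,450),.153),"plankR":((663,470),.012),"plankR2":((666,120),.012),"plankL":((521,450),.012)})):
    s,d=pickle.load(open(f"w{w}.pkl","rb"));print(w,"tcp",loc(s["ee_pos"]))
    for k,(p,z) in pts.items(): print(k,loc(plane(wray(d,s,((p[0]-off+.5)/2-.5+190,(p[1]+.5)/2-.5)),z)))
E
```

```text
5 tcp [-84.7497  -1.2414]
jawR_far [-64.4933  19.6726]
pinL300 [-27.4985 -14.3982]
pinR300 [-27.4817   9.7052]
pinL100 [ 11.1174 -14.9405]
pinR100 [11.1142  9.8083]
plankR [-117.2974   25.5136]
plankR2 [35.4381 31.1016]
6 tcp [-6.486  -0.1797]
jawR_near [65.4576 20.2468]
plL [122.7639 -20.7962]
plR [122.8359  22.1555]
pinL100 [ 89.3164 -13.3921]
pinR100 [89.252  10.8694]
pinL450 [ 20.6461 -13.0974]
pinR450 [20.6182 11.1249]
plankR [-39.1212  32.9645]
plankR2 [109.1297  31.4344]
plankL [-29.7063 -28.8931]
```

Measured in the same camera, the pin should shift about 2 mm to tool +y and can go 3 mm forward. Then I'll lower it towards the lips.

```bash
python3 -m crank '[[0.15,0.1,0,0,0,0,-1],[0,0,0.6,0,0,0,-1],[0,0,0.8,0,0,0,-1],[0,0,0.7,0,0,0,-1],[0,0,0.4,0,0,0,-1],[0,0,0,0,0,0,-1]]' && python3 -m crank '[[0,0,0.2,0,0,0,-1],[0,0,0.2,0,0,0,-1],[0,0,0,0,0,0,-1]]'  && python3 -m crank '[[0,0,0.2,0,0,0,-1],[0,0,0.2,0,0,0,-1],[0,0,0,0,0,0,-1]]'
```

```text
time_s: 12.75
ee_pos: [0.4934, 0.1837, 0.0828]
ee_rot: [0.663, 0.748, -0.001, -0.001]
ft_force: [-0.6, 0.1, -0.7]
width: 0.0242
grasp_force: 59.0
time_s: 13.05
ee_pos: [0.4939, 0.1844, 0.0763]
ee_rot: [0.663, 0.748, -0.0, -0.0]
ft_force: [-1.6, -0.2, 1.5]
width: 0.0245
grasp_force: 59.3
time_s: 13.35
ee_pos: [0.4938, 0.1844, 0.0686]
ee_rot: [0.663, 0.748, -0.0, -0.0]
ft_force: [-4.1, -0.9, 9.2]
width: 0.0238
grasp_force: 59.9
```

```bash
python3 -m crank '[[0,-0.05,0.15,0,0,0,-1],[0,0,0.15,0,0,0,-1],[0,0,0,0,0,0,-1]]' && python3 -m crank '[[0,0,0.12,0,0,0,-1],[0,0,0.12,0,0,0,-1],[0,0,0,0,0,0,-1]]'
```

```text
time_s: 13.65
ee_pos: [0.494, 0.1845, 0.0633]
ee_rot: [0.663, 0.748, 0.001, 0.001]
ft_force: [-3.3, -0.9, 13.2]
width: 0.0237
grasp_force: 60.3
time_s: 13.95
ee_pos: [0.4942, 0.1846, 0.059]
ee_rot: [0.663, 0.748, 0.001, 0.001]
ft_force: [-3.4, -0.9, 16.7]
width: 0.0242
grasp_force: 60.6
```

```bash
python3 -m crank '[[0,-0.05,0.1,0,0,0,-1],[0,0,0,0,0,0,-1]]' && python3 -m crank '[[0,0,0.1,0,0,0,-1],[0,0,0,0,0,0,-1]]' && python3 -m crank '[[0,0,0.06,0,0,0,-1],[0,0,0,0,0,0,-1]]'
```

```text
time_s: 14.15
ee_pos: [0.494, 0.1846, 0.0574]
ee_rot: [0.663, 0.748, 0.002, 0.001]
ft_force: [-2.0, -1.5, 17.0]
width: 0.0243
grasp_force: 60.7
time_s: 14.35
ee_pos: [0.4942, 0.1847, 0.0555]
ee_rot: [0.663, 0.748, 0.002, 0.001]
ft_force: [-3.6, -1.5, 18.8]
width: 0.0241
grasp_force: 60.9
time_s: 14.55
ee_pos: [0.4942, 0.1848, 0.0544]
ee_rot: [0.663, 0.748, 0.002, 0.001]
ft_force: [-2.7, -1.3, 18.4]
width: 0.0242
grasp_force: 60.9
```

```bash
python3 -m crank '[[0,0,0.08,0,0,0,-1],[0,0,0,0,0,0,-1]]' && python3 -m crank '[[0,0,0.08,0,0,0,-1],[0,0,0,0,0,0,-1]]'
```

```text
time_s: 14.75
ee_pos: [0.4942, 0.1849, 0.0529]
ee_rot: [0.663, 0.748, 0.002, 0.001]
ft_force: [-2.2, -1.6, 20.2]
width: 0.0242
grasp_force: 61.0
time_s: 14.95
ee_pos: [0.4941, 0.185, 0.0513]
ee_rot: [0.663, 0.748, 0.002, 0.001]
ft_force: [-3.5, -0.7, 19.7]
width: 0.0239
grasp_force: 61.1
```

```bash
python3 -m crank '[[0,0,0.08,0,0,0,-1],[0,0,0,0,0,0,-1]]' && python3 -m crank '[[0,0,0.06,0,0,0,-1],[0,0,0,0,0,0,-1]]'
```

```text
time_s: 15.15
ee_pos: [0.4936, 0.185, 0.0489]
ee_rot: [0.663, 0.748, 0.002, 0.001]
ft_force: [-2.3, 0.2, 9.4]
width: 0.0242
grasp_force: 62.0
time_s: 15.35
ee_pos: [0.4936, 0.185, 0.0476]
ee_rot: [0.663, 0.748, 0.002, 0.001]
ft_force: [-1.9, -0.0, 11.1]
width: 0.0245
grasp_force: 62.1
```

The force fell from 20 N to about 10 N, which matches both clips snapping at 11–12 mm of sink. I'll rise to zero load.

```bash
python3 -m crank '[[0,0.03,-0.2,0,0,0,-1],[0,0.03,-0.2,0,0,0,-1],[0,0,-0.15,0,0,0,-1],[0,0,0,0,0,0,-1]]' && python3 snap.py w7
python3 - <<'E'
from cell import r
import cv2,pickle
d=r.get_image("scene")
cv2.imwrite("pics/s7.png",d["frame"][:,:,::-1])
E
python3 -c "
import cv2,numpy as np
a=cv2.resize(cv2.imread('pics/w7.png')[0:300,190:390],None,fx=2,fy=2,interpolation=2)
b=cv2.resize(cv2.imread('pics/s7.png')[195:345,190:290],None,fx=4,fy=4,interpolation=2)
cv2.imwrite('pics/m4.png',np.hstack([a,b]))"
```

```text
time_s: 15.75
ee_pos: [0.4936, 0.1849, 0.0577]
ee_rot: [0.663, 0.749, 0.001, 0.0]
ft_force: [-1.4, -0.1, 2.1]
width: 0.0247
grasp_force: 61.2
15.75 [0.49356146 0.18491177 0.05770963] [6.63066587e-01 7.48560247e-01 5.07823392e-04 4.66063532e-06]
```

View pics/m4.png

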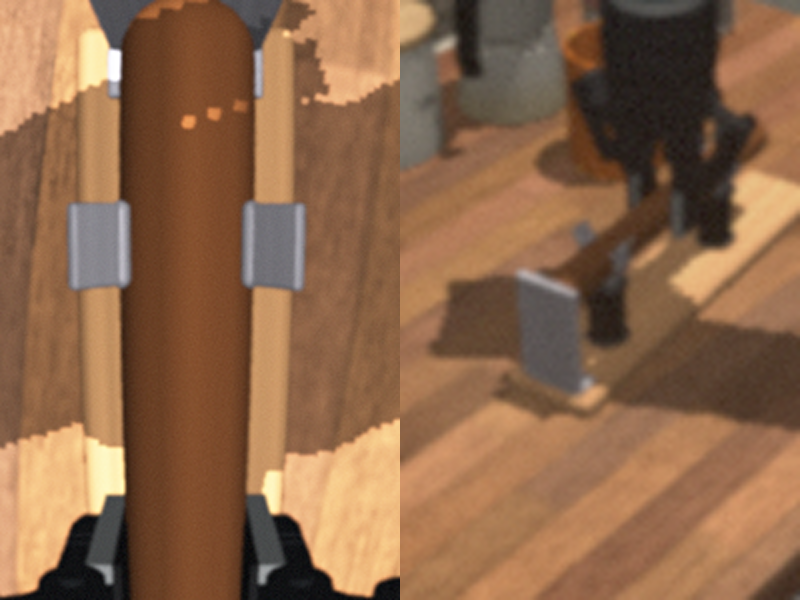

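The near clip's lips now close over the pin, which is centred between the jaws and just short of the plate. The force matches both clips being snapped. I'll slide it gently along +x.

```bash
python3 -m crank '[[0.05,0,-0.1,0,0,0,-1],[0.05,0,0,0,0,0,-1],[0,0,0,0,0,0,-1]]' && python3 -m crank '[[0.05,0,0,0,0,0,-1],[0.05,0,0,0,0,0,-1],[0,0,0,0,0,0,-1]]' && python3 -m crank '[[0.05,0,0,0,0,0,-1],[0,0,0,0,0,0,-1]]'
```

```text
time_s: 16.15
ee_pos: [0.4935, 0.185, 0.0591]
ee_rot: [0.664, 0.748, -0.001, 0.001]
ft_force: [0.7, -4.0, 1.0]
width: 0.0239
grasp_force: 61.0
time_s: 16.45
ee_pos: [0.4935, 0.1851, 0.059]
ee_rot: [0.664, 0.748, -0.002, 0.001]
ft_force: [0.8, -7.8, 0.7]
width: 0.0238
grasp_force: 61.0
time_s: 16.65
ee_pos: [0.4933, 0.1857, 0.059]
ee_rot: [0.664, 0.748, -0.002, 0.001]
ft_force: [1.9, -9.1, 1.7]
width: 0.0242
grasp_force: 61.0
```

```bash
python3 -m crank '[[0.05,0,0,0,0,0,-1],[0,0,0,0,0,0,-1]]' && python3 -m crank '[[0.05,0,0,0,0,0,-1],[0,0,0,0,0,0,-1]]' && python3 -m crank '[[0.05,0,0,0,0,0,-1],[0,0,0,0,0,0,-1]]'
```

```text
time_s: 16.85
ee_pos: [0.4932, 0.1866, 0.059]
ee_rot: [0.664, 0.748, -0.002, 0.001]
ft_force: [1.3, -8.6, 0.7]
width: 0.0243
grasp_force: 61.0
time_s: 17.05
ee_pos: [0.4931, 0.1876, 0.059]
ee_rot: [0.664, 0.748, -0.002, 0.001]
ft_force: [1.5, -8.3, 1.3]
width: 0.024
grasp_force: 61.0
time_s: 17.25
ee_pos: [0.493, 0.1885, 0.059]
ee_rot: [0.664, 0.748, -0.002, 0.001]
ft_force: [2.1, -8.1, 1.2]
width: 0.0242
grasp_force: 61.0
```

Sliding at a steady 8 N or so, about 1 mm per step. I'll carry on until the force rises.

```bash
python3 -m crank '[[0.05,0,0,0,0,0,-1],[0,0,0,0,0,0,-1]]' && python3 -m crank '[[0.05,0,0,0,0,0,-1],[0,0,0,0,0,0,-1]]' && python3 -m crank '[[0.05,0,0,0,0,0,-1],[0,0,0,0,0,0,-1]]'
```

```text
time_s: 17.45
ee_pos: [0.4929, 0.1896, 0.059]
ee_rot: [0.664, 0.748, -0.002, 0.001]
ft_force: [2.1, -8.5, 1.0]
width: 0.024
grasp_force: 61.0
time_s: 17.65
ee_pos: [0.4927, 0.1902, 0.059]
ee_rot: [0.664, 0.748, -0.002, 0.001]
ft_force: [1.5, -9.0, 1.2]
width: 0.0242
grasp_force: 61.0
time_s: 17.85
ee_pos: [0.4928, 0.1903, 0.0589]
ee_rot: [0.664, 0.747, -0.003, 0.002]
ft_force: [2.6, -11.5, 2.5]
width: 0.0244
grasp_force: 61.0
```

```bash
python3 -m crank '[[0.05,0,0,0,0,0,-1],[0,0,0,0,0,0,-1]]' && python3 -m crank '[[-0.1,0,-0.05,0,0,0,-1],[-0.1,0,0,0,0,0,-1],[0,0,0,0,0,0,-1]]'
```

```text
time_s: 18.05
ee_pos: [0.4928, 0.1903, 0.0589]
ee_rot: [0.665, 0.747, -0.003, 0.002]
ft_force: [2.5, -12.7, 1.7]
width: 0.0244
grasp_force: 61.1
time_s: 18.35
ee_pos: [0.4928, 0.1903, 0.06]
ee_rot: [0.664, 0.748, -0.001, 0.001]
ft_force: [1.6, -6.5, -1.5]
width: 0.0243
grasp_force: 60.8
```

The pin is against the plate: it stopped moving while the force climbed. I'll relax and let go.

```bash
python3 -m crank '[[-0.1,0,0.03,0,0,0,-1],[0,0,0,0,0,0,-1],[0,0,0,0,0,0,1],[0,0,0,0,0,0,1],[0,0,0,0,0,0,1],[0,0,0,0,0,0,1],[0,0,0,0,0,0,1],[0,0,0,0,0,0,1]]' && python3 -m crank '[[0,0,-0.3,0,0,0,1],[0,0,-0.6,0,0,0,1],[0,0,-1,0,0,0,1],[0,0,-1,0,0,0,1],[0,0,-1,0,0,0,1],[0,0,-1,0,0,0,1],[0,0,-1,0,0,0,1],[0,0,-1,0,0,0,1],[-1,0,-0.6,0,0,0,1],[-1,0,0,0,0,0,1],[0,0,0,0,0,0,1]]' && python3 snap.py w8
python3 - <<'E'
from cell import r
import cv2
cv2.imwrite("pics/s8.png",r.get_image("scene")["frame"][:,:,::-1])
E
python3 -c "
import cv2,numpy as np
a=cv2.resize(cv2.imread('pics/w8.png')[0:300,190:390],None,fx=2,fy=2,interpolation=2)
b=cv2.resize(cv2.imread('pics/s8.png')[195:345,205:305],None,fx=4,fy=4,interpolation=2)
cv2.imwrite('pics/m5.png',np.hstack([a,b]))"
```

```text
time_s: 19.15
ee_pos: [0.4928, 0.1905, 0.0597]
ee_rot: [0.663, 0.748, 0.0, -0.0]
ft_force: [-0.7, 0.9, -0.4]
width: 0.0854
grasp_force: 0.0
time_s: 20.25
ee_pos: [0.4982, 0.1475, 0.2111]
ee_rot: [0.665, 0.747, -0.0, 0.001]
ft_force: [-0.6, 0.1, -0.0]
width: 0.0853
grasp_force: 0.0
20.25 [0.49824277 0.14748168 0.21108125] [ 6.64926385e-01  7.46907908e-01 -5.97269625e-05  1.21490007e-03]
```

View pics/m5.png

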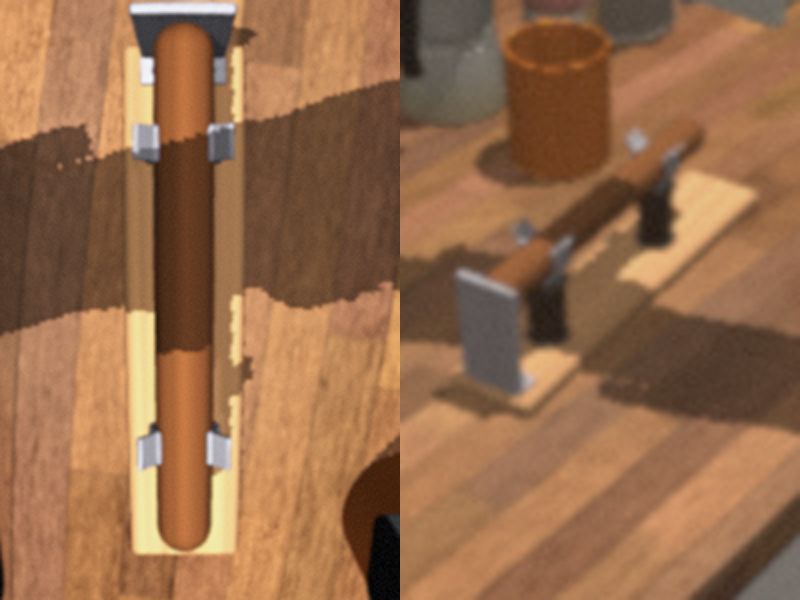

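Both clips hold the pin with their lips above it, and its tip at (184,24) is in front of the plate. The rear end is at (184,549). A quick numeric check before handing in.

```bash
python3 - <<'E'
from h import *
np.set_printoptions(precision=1,suppress=True)
c=np.array([.4921,.1877]);h=np.radians(97.05);u=np.array([np.cos(h),np.sin(h)]);v=np.array([u[1],-u[0]])
s,d=pickle.load(open("w8.pkl","rb"))
for k,p,z in(("tip",(184,24),.076),("rear",(184,549),.076),("plateL",(133,15),.09),("plateR",(234,15),.09),("jaw nL",(133,141),.093),("jaw nR",(234,141),.093),("jaw fL",(138,452),.093),("jaw fR",(230,450),.093)):
    q=plane(wray(d,s,((p[0]+.5)/2-.5+190,(p[1]+.5)/2-.5)),z)[:2]-c;print(k,np.array([q@u,q@v])*1000)
E
```

```text
tip [119.6   1. ]
rear [-119.4   -0.6]
plateL [119.6 -19.5]
plateR [119.3  21.1]
jaw nL [ 65.2 -19.4]
jaw nR [65.  20.3]
jaw fL [-63.4 -19.8]
jaw fR [-62.7  19.4]
```

The tip, the plate face and the jaw centres all agree to within a millimetre, and the clips measure at their full height.

```bash
python3 -c "
from cell import r
print(r.job_done())"
```

```text
the job is handed in; nothing more can be done
None
```

The rolling pin is snapped home in both clips with its end against the end plate and the gripper clear of it; I handed the job in at about 20 s, with a highest downward push of about 20 N in the readings, and no verdict came back.

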